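# Serve the biscuit with the spatula

## Robot

A 7-joint arm with a two-finger parallel gripper is mounted at the origin on the work surface. World frame = base frame: x ahead of the robot, y to its left, z up, the work surface at z = 0. Lengths are in m, angles in rad, forces in N, time in s.
With the tool pointing down it reaches from about 0.4 to 0.875 m from the base axis. Payload 19.3 kg.
Tool frame: the origin (TCP) lies at the very end of the fingers, on their centre line; the grasp point (between the pads) lies 19 mm behind it; z points along the fingers, y is the line along which they close (so a half turn about z gives the same grasp; the last joint's range is limited). The gripper opens to 85 mm and grips with 20 to 120 N. Pads are 22 mm wide; open, the fingers measure 114 mm over their backs; the gripper's body (76 mm by 85 mm) begins 54 mm behind the grasp point. The pads swing forward as they close: fully open they stand 13 mm farther back than shut.
Start: joints at [-1.39, 0.521, -0.036, 1.599, 0.021, 1.021, -0.113], TCP at [0.155, 0.605, 0.231] pointing down, gripper open.
Joint ranges: [-2.91, 2.91], [-0.3, 2.13], [-1.5, 1.42], [0.17, 2.43], [-1.26, 4.41], [0.16, 1.93], [-2.52, 2.52]. Speed limits (rad/s): [1.89, 1.89, 2.39, 2.39, 3.01, 3.01, 3.01].

## Interface

Orientations are given as [roll, pitch, yaw] about the fixed x, y, z axes, in that order (R = Rz(yaw) Ry(pitch) Rx(roll)).
In Python, from workcell import bot gives the robot as it stands.
- The arm moves only by the tool jog_arm, never from a script. Its argument "motion" is a list of rows, each a list of 5 numbers: the shift along the tool's x, y, z scaled (see below), then the turn about the tool's z scaled (see below), then the opening, from 0 (shut) to 1 (fully open). A call has 1 to 12 rows; each row shifts and turns the commanded pose from where the row before left it, along the tool's axes as they then stand; what a row does not reach is not made up. The controller multiplies each number of a shift by 30 mm and each number of a turn by 0.08 rad. A row lasts 1/10 s, in which the tool goes at most 50 mm and 8.59 degrees, less where a joint would pass 70% of its speed; a pose out of reach is approached as far as the arm can. A call with a number of a shift or a turn outside -1 to 1 is refused whole. A call with a gripper value outside its range is refused whole. The fingers move at their own pace and stop on an object; "newtons" is the grip in N (left out, the last holds). Time passes only in rows, so rows that do not move let the fingers close. It gives the time, the measured TCP pose, the force, the opening and the grip force at its end, in the units of the state.
- bot.observe(): the state, without advancing time (a new reading comes with each control period).
- bot.grab_frame(name): name is "scene" or "top" or "wrist"; returns a dict with "pixels" (384x512x3 uint8, red, green, blue), "fovy" (degrees; the focal length in pixels is half the picture's height over the tangent of half this angle, whatever the lens; pixels are square), "cx", "cy" (the principal point, pixels), "rvec" (rotation vector, rad) and "tvec" (3), from world to camera coordinates, as OpenCV has them; the wrist camera has in their place "mount" (4x4, takes a point from camera to tool coordinates, whose origin is the TCP and whose axes are the flange's). Camera axes: x right, y down, z forward; pixel columns grow to the right and rows downward; lengths in m; the calibration is good to about 2 mm. The wrist camera is an equidistant fisheye: a pixel r from the principal point sees the ray r / f radians off the axis. A picture is of the moment at which its call begins: read the wrist's pose just before it. There is no depth.
- bot.job_done(): hands the job in; it is judged then, once.
The state is a dict: "clock": time; "qpos": joint angles; "qd": joint speeds; "joint_efforts": joint torques, N m; "position": TCP position; "tool_rot": TCP orientation; "force": force on the tool from outside, world axes, zero at the start; "moment": the same for the moment, N m; "grip_width": finger opening in m; "finger_force": force on a finger pad.
Only numpy, scipy, OpenCV 4.12 (cv2) and the standard library are available. Lean on these libraries where they do the work, as an engineer would, in place of code of your own. Each camera call takes 0.05 s, during which the arm holds its last target. There are 200 camera calls.

## Task

Break time at the desk: use the spatula to slide under the big biscuit on the baking tray, lift it and put it down gently on the white plate, flat, right way up and near the middle of the plate, without the robot itself touching the biscuit and without pressing hard on the tray or plate. Then lay the spatula back flat on its cork mat, blade centred on the mat, and let go. Leave the mug, the bottle and the mouse where they are.

Things in the scene. Friction and masses are not known exactly. Their poses are not given: they have to be found in the camera images.
- tray: Aluminium baking tray, fixed, left or right, turned up to 0.28 rad. Outside 228 (its x, roughly away from the robot) x 204 (y) mm, inside 220 x 196. Origin: centre of its underside. Floor 4 mm thick; an upright rim all round, 4 mm wide, rises 10 mm above the floor (top at 14 mm). The rim stops what is pushed along the floor.
- biscuit: Round light-brown biscuit with dark chips, loose on the tray floor, near its middle or farther from the robot. 88 mm across, 12 mm thick, 50 to 100 g. Origin: centre of its underside, z up through its top. Its lower edge is bevelled (2 mm high, 3 mm inwards): the blade gets under only when its front edge runs on the tray floor. It slides when pushed until something stops it.
- spatula: Steel spatula, red handle, 130 to 260 g, lying on its blade. Origin: centre of the blade's underside; x towards the front edge, z up. Flat smooth blade 100 (x) x 84 (y) x 1.6 mm (friction 0.32 to 0.48: things slide off when it is tilted over 18 to 26 degrees). A narrow neck rises from the back edge to the straight level handle: x = -194 to -70, 18 wide (y), 22 high, mid-height 46. Balance point near x = -30.
- spatula_grip (a point): Middle of the handle's cross-section, a good place to grip across its width: 105 mm behind the spatula's origin, 46 mm above the blade's underside. Axes as the spatula. Held here, the heavy blade can sag in the grip, its front edge by a few mm, and its pose is not given while held: feel for the surface.
- spatula_edge (a point): Middle of the blade's front edge, at its underside: 50 mm ahead of the spatula's origin. Axes as the spatula.
- plate: Flat round rimless white plate with a thin blue line, fixed to the desk on the side opposite to the tray, 150 mm across, 12 mm high. Origin: centre of its underside; the biscuit belongs on its top.
- rest: Cork mat, fixed, 130 x 110 x 6 mm, between tray and plate, on which the blade lies at the start. Origin: centre of its underside; x roughly away from the robot.
- mug: Blue mug, 76 mm across, 90 mm high, beyond the work. Bystander. Origin: centre of its underside.
- bottle: Green corked bottle, 60 mm across, 170 mm high, beyond the work. Bystander. Origin: centre of its underside.
- mouse: Round red computer mouse, 60 mm across, 31 mm high, nearer the robot. Bystander. Origin: centre of its underside.
There are look-alikes about, which are no part of the job. There is more than one size of the rest; the one meant has the size given above.

How it is judged:
By the outcome, as a careful person would: the job done as asked, in the order asked, and still so for the second after the job is handed in, with the robot touching nothing.
It also fails if it takes over 72 s, if anything falls off the work surface, if the arm or the gripper's body presses on something with over 40 N, if the wrist force passes 120 N, or if a joint passes its speed limit or range.

## Working session

There is one attempt and no reset: what is moved stays moved. The work goes in short steps, Python scripts to look and compute and a tool call to move; the robot and the scene stay as the last step left them, time stands still between calls to the robot, and variables do not carry over. Pictures are saved under pics/ and viewed, at most 10 in all, crops included, and the job is handed in when it is done.

Besides the shell and the picture viewer there is one more tool, called in YAML: its name, and indented under it one key for each argument. jog_arm: Moves the arm, as the interface text tells. Shifts and turns lie within -1 to 1; 1 stands for 30 mm of shift or 0.08 rad of turn. Its arguments: {"type":"object","properties":{"motion":{"type":"array","items":{"type":"array","items":{"type":"number"}}},"newtons":{"type":"number"}},"required":["motion"]}

```bash
mkdir -p pics
cat > h.py <<'E'
import numpy as np, cv2
from scipy.spatial.transform import Rotation as R
from workcell import bot
def cam(n):
    f=bot.grab_frame(n); cv2.imwrite
    return f
def save(f,p,s=1): cv2.imwrite('pics/'+p,cv2.resize(f["pixels"][:,:,::-1],None,fx=s,fy=s))
def ray(f,uv,z):
    uv=np.atleast_2d(uv).astype(float); fl=f["pixels"].shape[0]/2/np.tan(np.radians(f["fovy"])/2)
    Rm=R.from_rotvec(np.ravel(f["rvec"])).as_matrix(); t=np.ravel(f["tvec"])
    d=np.c_[(uv[:,0]-f["cx"])/fl,(uv[:,1]-f["cy"])/fl,np.ones(len(uv))]@Rm
    c=-Rm.T@t
    return c+d*((z-c[2])/d[:,2])[:,None]
E
python3 - <<'E'
from h import *
o=bot.observe(); print(o)
import pickle
for n in("top","scene"):
    f=cam(n); save(f,n+'.png',1.5); pickle.dump(f,open(n+'.pkl','wb')); print({k:v for k,v in f.items() if k!='pixels'})
E
```

```text
{'clock': 0.0, 'qpos': array([-1.39022227,  0.52203867, -0.03635783,  1.60001056,  0.02122283,
        1.02107122, -0.11278799]), 'qd': array([ 0.00204745,  0.00108102, -0.0001752 , -0.00063023, -0.0008976 ,
       -0.00066727, -0.00022426]), 'joint_efforts': array([-1.65632202e-03, -9.27128720e+01,  1.97918482e+00, -3.69918036e+01,
        1.78196415e-02,  8.34356382e-03,  5.07372670e-05]), 'position': array([0.1550374 , 0.6051197 , 0.23070911]), 'tool_rot': array([-3.14045382e+00,  8.49320438e-05,  2.89085905e+00]), 'force': array([ 0.83123144, -0.49430864, -0.76352847]), 'moment': array([-0.037462  ,  0.002555  ,  0.01156331]), 'finger_force': 0.0, 'grip_width': 0.08550242355911496}
{'fovy': 54.88317597772672, 'cx': 250.39577276479255, 'cy': 189.08344967383132, 'rvec': array([ 2.16419307, -2.16721441,  0.18121651]), 'tvec': array([-0.03040245,  0.56995138,  0.96773857])}
{'fovy': 49.80614502772072, 'cx': 261.1860484369166, 'cy': 185.28665969413993, 'rvec': array([ 2.21728785,  0.81492477, -0.33201503]), 'tvec': array([-0.44049182, -0.22515388,  1.26540017])}
```

View pics/top.png

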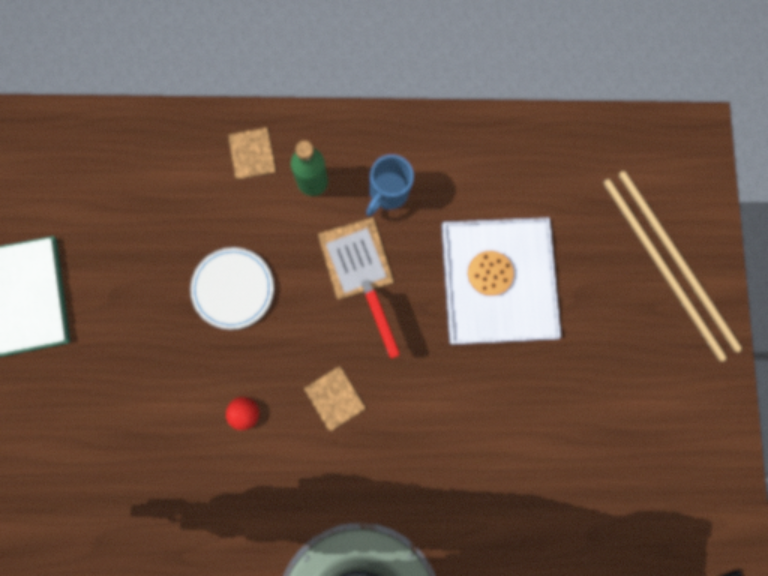

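View pics/scene.png

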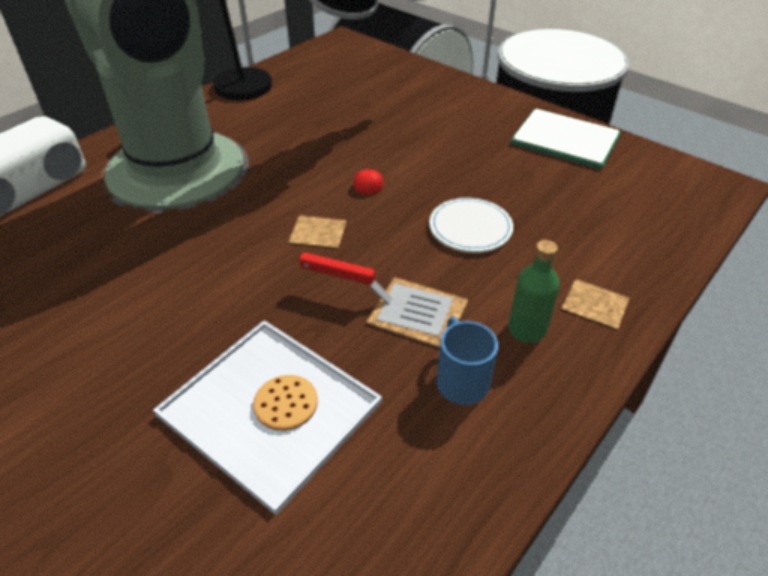

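The top view (1.5x) shows these, with pixels in brackets:
- **Tray and biscuit:** tray (502,281), biscuit (491,273).
- **Plate:** round white plate (232,288). The look-alike is the white tablet or board (25,297).
- **Cork mats:** the one under the blade is (356,258). The look-alikes are smaller mats at (251,153) and (334,399).
- **Spatula:** blade (356,255), red handle (383,323).
- **Mouse and others:** red mouse (242,413), chopsticks on the right.

I choose the big mat under the blade, the round plate, and the red bar as the handle. Next I measure them.

```bash
cat > m.py <<'E'
from h import *
import pickle
f=pickle.load(open('top.pkl','rb')); im=f["pixels"]; hsv=cv2.cvtColor(im,cv2.COLOR_RGB2HSV)
H,S,V=[hsv[...,i].astype(int) for i in range(3)]
def comp(mask,uv,k=3):
    m=cv2.morphologyEx(mask.astype(np.uint8),cv2.MORPH_CLOSE,np.ones((k,k)))
    cs,_=cv2.findContours(m,cv2.RETR_EXTERNAL,cv2.CHAIN_APPROX_NONE)
    return min([c for c in cs if cv2.contourArea(c)>60],key=lambda c:abs(cv2.pointPolygonTest(c,uv,True)) if cv2.pointPolygonTest(c,uv,True)<0 else 0)[:,0,:]
def rect(c,z):
    p=ray(f,c,z)[:,:2]; (x,y),(w,h),a=cv2.minAreaRect((p*1000).astype(np.float32)); return np.round([x,y,w,h,a],1)
white=(S<60)&(V>120)
print('tray',rect(comp(white,(360,187)),.012))
p=ray(f,comp(white,(155,192)),.012)[:,:2]*1000; print('plate',cv2.minEnclosingCircle(p.astype(np.float32)))
p=ray(f,comp((H>5)&(H<25)&(S>90)&(V>90),(327,182)),.014)
p=ray(f,comp((H>5)&(H<25)&(S>110)&(V>120),(327,182),7),.014)[:,:2]*1000; print('bisc',cv2.minEnclosingCircle(p.astype(np.float32)))
print('handle',rect(comp(((H<6)|(H>174))&(S>150)&(V>90),(255,215)),.06))
c=comp((H>5)&(H<25)&(S>70)&(V>110)|((S<70)&(V>90)),(237,172)); print('mat',rect(c,.006))
c=comp((S<70)&(V>90),(237,172)); print('blade',rect(c,.008))
# mug, bottle
for n,h0,h1,uv,z in(('mug',100,125,(260,122),.0),('bottle',50,85,(207,115),.0)):
    print(n,rect(comp((H>h0)&(H<h1)&(S>90),uv),z))
cv2.imwrite('pics/crop.png',cv2.resize(im[120:260,110:400,::-1],None,fx=2.7,fy=2.7,interpolation=cv2.INTER_CUBIC))
E
python3 m.py
```

```text
tray [ 582.6 -265.4  235.6  211.4    2.6]
plate ((566.4103393554688, 235.09864807128906), 78.12055206298828)
bisc ((595.3419189453125, -247.36807250976562), 41.450531005859375)
handle [495.2 -41.5 124.9  22.3  21.4]
mat [642.8  11.9 175.2 119.6  15. ]
blade [614.8   3.9 114.9  87.   20.6]
mug [768.  -61.3  80.1 118.5  85.5]
bottle [789.6  96.   78.7  58.7   9. ]
```

View pics/crop.png

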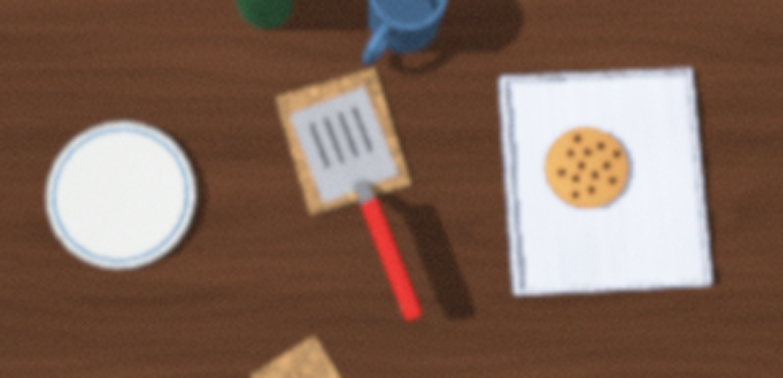

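The crop confirms it: blade on the large mat (343,141), biscuit (587,167) near the tray middle, plate (121,195). The sizes agree with those given: tray 236x211, plate 156, handle 125x22. I'll write a helper that works out the rows, then go.

```bash
cat > plan.py <<'E'
import sys,numpy as np
from h import *
def plan(wps,pose=None,tool0=None):
    """wps: (x,y,z mm,yaw,nrows); prints rows in move units"""
    o=bot.observe(); p=o["position"]*1000; yw=o["tool_rot"][2]; rows=[]
    print('at',np.round(p,1),round(yw,3),'t',round(o["clock"],1),'F',np.round(o["force"],1))
    for x,y,z,w,n in wps:
        t=np.array([x,y,z])
        for k in range(n,0,-1):
            d=(t-p)/k; dw=(w-yw)/k; c,s=np.cos(yw),np.sin(yw)
            loc=np.array([c*d[0]+s*d[1], s*d[0]-c*d[1], -d[2]])
            q=np.round(loc/30,2); r=round(-dw/.08,2); rows.append([*q.tolist(),r])
            l=q*30; p=p+[c*l[0]+s*l[1], s*l[0]-c*l[1], -l[2]]; yw-=r*.08
    for i in range(0,len(rows),12): print([x for x in rows[i:i+12]])
E
python3 - <<'E'
from plan import *
import pickle
f=pickle.load(open('top.pkl','rb'))
print(ray(f,[np.array(c)/2.7+[110,120] for c in((276,97),(375,68),(411,184),(310,215))],.006)[:,:2].round(4))
plan([(400,420,230,1.9,13),(531,-28,160,.365,20)])
E
```

```text
[[ 0.6694  0.0758]
 [ 0.7011 -0.0284]
 [ 0.5771 -0.0656]
 [ 0.5446  0.0394]]
at [155.1 605.1 230.8] 2.891 t 0.1 F [1.2 0.3 0.3]
[[-0.73, -0.3, 0.0, np.float64(0.95)], [-0.75, -0.25, 0.0, np.float64(0.95)], [-0.76, -0.19, 0.0, np.float64(0.95)], [-0.78, -0.13, 0.0, np.float64(0.95)], [-0.78, -0.07, 0.0, np.float64(0.95)], [-0.79, -0.01, 0.0, np.float64(0.95)], [-0.79, 0.05, 0.0, np.float64(0.95)], [-0.78, 0.1, 0.0, np.float64(0.96)], [-0.77, 0.16, 0.01, np.float64(0.95)], [-0.75, 0.22, 0.0, np.float64(0.96)], [-0.74, 0.28, 0.01, np.float64(0.95)], [-0.71, 0.34, 0.0, np.float64(0.96)]]
[[-0.68, 0.39, 0.01, np.float64(0.95)], [-0.78, -0.04, 0.12, np.float64(0.96)], [-0.78, 0.02, 0.12, np.float64(0.96)], [-0.77, 0.08, 0.12, np.float64(0.96)], [-0.76, 0.14, 0.12, np.float64(0.96)], [-0.75, 0.2, 0.12, np.float64(0.96)], [-0.73, 0.26, 0.12, np.float64(0.96)], [-0.71, 0.32, 0.11, np.float64(0.96)], [-0.69, 0.37, 0.12, np.float64(0.96)], [-0.66, 0.42, 0.11, np.float64(0.96)], [-0.62, 0.47, 0.12, np.float64(0.96)], [-0.58, 0.51, 0.11, np.float64(0.96)]]
[[-0.54, 0.56, 0.12, np.float64(0.96)], [-0.5, 0.6, 0.11, np.float64(0.96)], [-0.45, 0.63, 0.12, np.float64(0.96)], [-0.4, 0.67, 0.11, np.float64(0.96)], [-0.35, 0.7, 0.12, np.float64(0.96)], [-0.29, 0.72, 0.11, np.float64(0.96)], [-0.24, 0.74, 0.12, np.float64(0.96)], [-0.18, 0.76, 0.11, np.float64(0.96)], [-0.12, 0.77, 0.12, np.float64(0.95)]]
```

jog_arm:
  motion:
    - [-0.73,-0.3,0,0.95,1]
    - [-0.75,-0.25,0,0.95,1]
    - [-0.76,-0.19,0,0.95,1]
    - [-0.78,-0.13,0,0.95,1]
    - [-0.78,-0.07,0,0.95,1]
    - [-0.79,-0.01,0,0.95,1]
    - [-0.79,0.05,0,0.95,1]
    - [-0.78,0.1,0,0.96,1]
    - [-0.77,0.16,0.01,0.95,1]
    - [-0.75,0.22,0,0.96,1]
    - [-0.74,0.28,0.01,0.95,1]
    - [-0.71,0.34,0,0.96,1]

```text
clock: 1.3
position: [0.3829, 0.4332, 0.2307]
tool_rot: [3.142, 0.0, 1.97]
force: [0.5, 1.3, 0.0]
grip_width: 0.0855
finger_force: 0.0
```

jog_arm:
  motion:
    - [-0.68,0.39,0.01,0.95,1]
    - [-0.78,-0.04,0.12,0.96,1]
    - [-0.78,0.02,0.12,0.96,1]
    - [-0.77,0.08,0.12,0.96,1]
    - [-0.76,0.14,0.12,0.96,1]
    - [-0.75,0.2,0.12,0.96,1]
    - [-0.73,0.26,0.12,0.96,1]
    - [-0.71,0.32,0.11,0.96,1]
    - [-0.69,0.37,0.12,0.96,1]
    - [-0.66,0.42,0.11,0.96,1]
    - [-0.62,0.47,0.12,0.96,1]
    - [-0.58,0.51,0.11,0.96,1]

```text
clock: 2.5
position: [0.4724, 0.1721, 0.1914]
tool_rot: [3.141, -0.0, 1.049]
force: [0.3, 0.6, -0.5]
grip_width: 0.0852
finger_force: 0.0
```

jog_arm:
  motion:
    - [-0.54,0.56,0.12,0.96,1]
    - [-0.5,0.6,0.11,0.96,1]
    - [-0.45,0.63,0.12,0.96,1]
    - [-0.4,0.67,0.11,0.96,1]
    - [-0.35,0.7,0.12,0.96,1]
    - [-0.29,0.72,0.11,0.96,1]
    - [-0.24,0.74,0.12,0.96,1]
    - [-0.18,0.76,0.11,0.96,1]
    - [-0.12,0.77,0.12,0.95,1]
    - [0,0,0,0,1]
    - [0,0,0,0,1]

```text
clock: 3.6
position: [0.5309, -0.0288, 0.1602]
tool_rot: [3.141, 0.0, 0.363]
force: [-0.7, -0.0, -0.5]
grip_width: 0.0854
finger_force: 0.0
```

```bash
cat >> h.py <<'E'
def wray(f,o,uv,z):
    uv=np.atleast_2d(uv).astype(float); fl=f["pixels"].shape[0]/2/np.tan(np.radians(f["fovy"])/2)
    a=uv-[f["cx"],f["cy"]]; r=np.hypot(*a.T)+1e-9; th=r/fl
    d=np.c_[a/r[:,None]*np.sin(th)[:,None],np.cos(th)]
    M=np.array(f["mount"]); T=np.eye(4); T[:3,:3]=R.from_euler('xyz',o["tool_rot"]).as_matrix(); T[:3,3]=o["position"]
    G=T@M; d=d@G[:3,:3].T; c=G[:3,3]
    return c+d*((z-c[2])/d[:,2])[:,None]
E
python3 - <<'E'
from h import *
o=bot.observe(); f=cam("wrist"); save(f,'w1.png',1.5)
hsv=cv2.cvtColor(f["pixels"],cv2.COLOR_RGB2HSV).astype(int)
H,S,V=hsv[...,0],hsv[...,1],hsv[...,2]
m=(((H<6)|(H>174))&(S>150)&(V>80)).astype(np.uint8)
cs,_=cv2.findContours(m,0,1)
for c in cs:
    if cv2.contourArea(c)>200:
        p=wray(f,o,c[:,0],.058)[:,:2]*1000; print(cv2.boundingRect(c),cv2.minAreaRect(p.astype(np.float32)))
E
```

```text
(19, 234, 38, 42) ((378.92877197265625, 176.35458374023438), (49.42573547363281, 64.76006317138672), 40.64645767211914)
(240, 165, 22, 130) ((496.7733154296875, -41.30065155029297), (126.08111572265625, 17.93417739868164), 21.393028259277344)
```

View pics/w1.png

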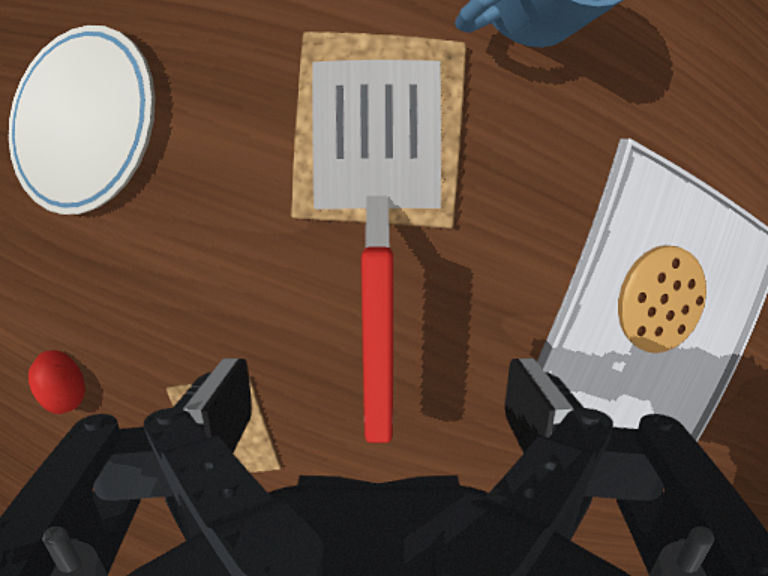

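The wrist view shows the handle (377,345) between the fingers. It is straight, centred at (497,-41) mm with yaw 0.373, which agrees with the top view. I'll descend and grip.

jog_arm:
  motion:
    - [0,-0.03,0.7,-0.12,1]
    - [0,0,0.7,0,1]
    - [0,0,0.7,0,1]
    - [0,0,0.7,0,1]
    - [0,0,0.7,0,1]
    - [0,0,0.73,0,1]
    - [0,0,0,0,1]
    - [0,0,0,0,0.5]
    - [0,0,0,0,0.2]
    - [0,0,0,0,0]
    - [0,0,0,0,0]
    - [0,0,0,0,0]
  newtons: 120

```text
clock: 4.85
position: [0.531, -0.0269, 0.0341]
tool_rot: [3.141, -0.001, 0.375]
force: [-2.8, 0.5, 10.5]
grip_width: 0.0167
finger_force: 116.8
```

jog_arm:
  motion:
    - [0,0,0,0,0]
    - [0,0,0,0,0]
    - [0,0,0,0,0]

```text
clock: 5.15
position: [0.531, -0.0269, 0.0341]
tool_rot: [-3.142, -0.001, 0.375]
force: [-2.6, -0.6, 9.7]
grip_width: 0.0164
finger_force: 116.8
```

jog_arm:
  motion:
    - [0,0,-0.1,0,0]
    - [0,0,-0.3,0,0]
    - [0,0,-0.6,0,0]
    - [0,0,-0.8,0,0]
    - [0,0,-0.8,0,0]
    - [0,0,-0.8,0,0]
    - [0,0,-0.6,0,0]
    - [0,0,-0.2,0,0]
    - [0,0,0,0,0]
    - [0,0,0,0,0]

```text
clock: 6.15
position: [0.5304, -0.0269, 0.159]
tool_rot: [-3.141, 0.001, 0.375]
force: [-0.6, 0.4, -1.2]
grip_width: 0.0162
finger_force: 117.0
```

Run:
```python
from plan import *
o=bot.observe(); print(o["force"].round(1),o["moment"].round(2)); f=cam("wrist"); save(f,'w2.png',1.5)
g=cam("top")["pixels"]
f2=cam("scene"); save(f2,'s2.png',1.5)
# compare: move to hover over tray-left
plan([(470,-240,150,.045,10)])
```

```text
[-0.6  0.4 -1.2] [-0.07  0.1   0.  ]
at [530.3 -27.1 158.9] 0.375 t 6.3 F [ 0.   0.1 -1.2]
[[-0.45, 0.59, 0.03, np.float64(0.41)], [-0.43, 0.6, 0.03, np.float64(0.41)], [-0.41, 0.61, 0.03, np.float64(0.41)], [-0.39, 0.63, 0.03, np.float64(0.41)], [-0.36, 0.64, 0.03, np.float64(0.41)], [-0.34, 0.65, 0.03, np.float64(0.41)], [-0.32, 0.66, 0.03, np.float64(0.42)], [-0.3, 0.68, 0.03, np.float64(0.41)], [-0.28, 0.68, 0.03, np.float64(0.42)], [-0.26, 0.69, 0.03, np.float64(0.41)]]
```

View pics/w2.png

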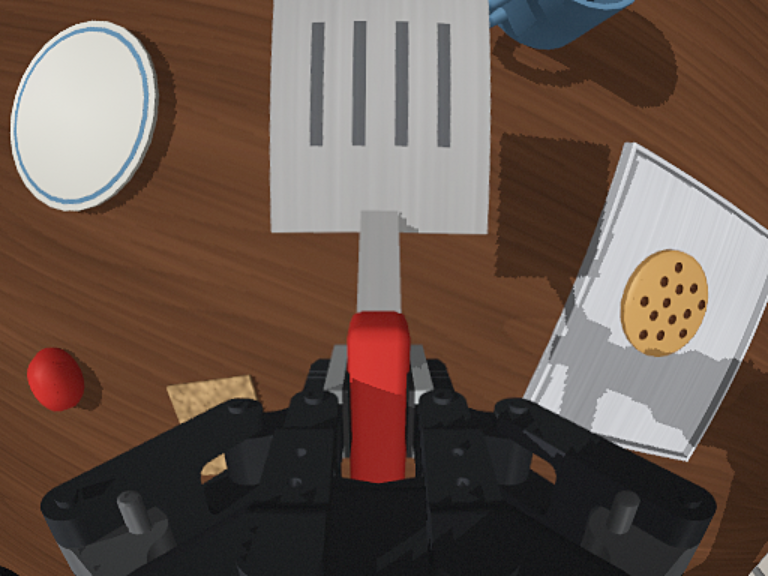

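Spatula held, blade (380,115), back edge from (271,233) to (488,235). I estimate the sag from the apparent blade width, and measure the tray and biscuit from here too.

Run:
```python
from plan import *
from scipy.optimize import brentq
o=bot.observe(); f=cam("wrist"); im=f["pixels"]; hsv=cv2.cvtColor(im,cv2.COLOR_RGB2HSV).astype(int)
S,V,H=hsv[...,1],hsv[...,2],hsv[...,0]
m=(S<45)&(V>110)
yw=o["tool_rot"][2]; u=np.array([np.cos(yw),np.sin(yw)]); v=np.array([-u[1],u[0]])
for r in (2,20,40,60,80,100,120,140,150):
    row=m[r]; l=250
    l=min(np.where(row[170:340])[0])+170
    g=250
    c=250
    # walk from left edge over slots to right edge
    rr=[k for k in range(300,345) if row[k]]; e=300
    while e<345 and row[e]: e+=1
    w=lambda z:(lambda p:np.linalg.norm(p[0]-p[1])*1000-84)(wray(f,o,[[l-.5,r],[e-.5,r]],z))
    try:
        z=brentq(w,-.1,.25); p=(wray(f,o,[[l-.5,r],[e-.5,r]],z).mean(0)-o["position"])
        print(r,l,e,'x,y rel TCP',(p[:2]@u*1000).round(1),(p[:2]@v*1000).round(1),'z rel',(p[2]*1000).round(1))
    except Exception as ex: print(r,l,e,ex)
m2=((H>5)&(H<25)&(S>90)&(V>130)).astype(np.uint8); m2[:, :400]=0
m2=cv2.morphologyEx(m2,3,np.ones((7,7))); cs,_=cv2.findContours(m2,0,1); c=max(cs,key=cv2.contourArea)
print('bisc',cv2.minEnclosingCircle((wray(f,o,c[:,0],.014)[:,:2]*1000).astype(np.float32)))
# tray visible corners from the picture (outer/inner rim top)
print('corners',wray(f,o,np.array([[632,143],[690,460]])/1.5,.014)[:,:2].round(4))
```

```text
2 182 326 x,y rel TCP 137.6 -1.2 z rel -25.7
20 182 326 x,y rel TCP 126.2 -1.2 z rel -27.4
40 181 327 x,y rel TCP 113.1 -1.2 z rel -26.3
60 180 327 x,y rel TCP 100.8 -0.9 z rel -25.9
80 180 327 x,y rel TCP 88.9 -0.9 z rel -26.2
100 180 327 x,y rel TCP 77.1 -0.9 z rel -25.9
120 180 326 x,y rel TCP 65.5 -0.6 z rel -26.3
140 180 325 x,y rel TCP 53.8 -0.3 z rel -26.2
150 181 325 x,y rel TCP 47.9 -0.6 z rel -26.5
bisc ((594.4754638671875, -245.65623474121094), 45.87019729614258)
corners [[ 0.6894 -0.1592]
 [ 0.4747 -0.3789]]
```

Run:
```python
import numpy as np
# best clearance of 100x84 rect inside 220x196 vs biscuit disc, by yaw
b=np.array([13,20.])
for deg in range(0,360,10):
    a=np.radians(deg); c,s=np.cos(a),np.sin(a)
    hx=50*abs(c)+42*abs(s); hy=50*abs(s)+42*abs(c); best=(-99,)
    for x in np.arange(-110+hx,110-hx+.1,2):
        for y in np.arange(-98+hy,98-hy+.1,2):
            d=b-[x,y]; l=np.abs([c*d[0]+s*d[1],-s*d[0]+c*d[1]])-[50,42]
            dist=np.hypot(*np.maximum(l,0))+min(l.max(),0)-44
            best=max(best,(round(dist,1),x.round(),y.round()))
    if best[0]>-10: print(deg,best)
```

```text
0 (np.float64(-3.0), np.float64(-60.0), np.float64(-56.0))
90 (np.float64(-1.0), np.float64(-68.0), np.float64(-48.0))
100 (np.float64(-3.5), np.float64(-60.0), np.float64(-41.0))
110 (np.float64(-4.2), np.float64(-53.0), np.float64(-37.0))
120 (np.float64(-5.8), np.float64(-49.0), np.float64(-34.0))
130 (np.float64(-7.2), np.float64(-46.0), np.float64(-33.0))
140 (np.float64(-7.8), np.float64(-45.0), np.float64(-34.0))
150 (np.float64(-7.6), np.float64(-46.0), np.float64(-37.0))
160 (np.float64(-7.2), np.float64(-49.0), np.float64(-41.0))
170 (np.float64(-7.4), np.float64(-53.0), np.float64(-48.0))
180 (np.float64(-3.0), np.float64(-60.0), np.float64(-56.0))
270 (np.float64(-1.0), np.float64(-68.0), np.float64(-48.0))
280 (np.float64(-3.5), np.float64(-60.0), np.float64(-41.0))
290 (np.float64(-4.2), np.float64(-53.0), np.float64(-37.0))
300 (np.float64(-5.8), np.float64(-49.0), np.float64(-34.0))
310 (np.float64(-7.2), np.float64(-46.0), np.float64(-33.0))
320 (np.float64(-7.8), np.float64(-45.0), np.float64(-34.0))
330 (np.float64(-7.6), np.float64(-46.0), np.float64(-37.0))
340 (np.float64(-7.2), np.float64(-49.0), np.float64(-41.0))
350 (np.float64(-7.4), np.float64(-53.0), np.float64(-48.0))
```

Run:
```python
from plan import *
plan([(392,-257,130,.055,14)])
```

```text
at [530.4 -27.1 158.9] 0.375 t 6.3 F [ 0.2 -0.9 -1.6]
[[-0.51, 0.39, 0.07, np.float64(0.29)], [-0.5, 0.4, 0.07, np.float64(0.28)], [-0.49, 0.41, 0.07, np.float64(0.29)], [-0.48, 0.42, 0.07, np.float64(0.28)], [-0.47, 0.43, 0.07, np.float64(0.29)], [-0.46, 0.44, 0.07, np.float64(0.28)], [-0.45, 0.46, 0.07, np.float64(0.29)], [-0.44, 0.47, 0.07, np.float64(0.28)], [-0.43, 0.47, 0.07, np.float64(0.29)], [-0.41, 0.48, 0.07, np.float64(0.28)], [-0.4, 0.5, 0.07, np.float64(0.29)], [-0.39, 0.5, 0.06, np.float64(0.28)]]
[[-0.39, 0.51, 0.07, np.float64(0.29)], [-0.37, 0.52, 0.06, np.float64(0.28)]]
```

jog_arm:
  motion:
    - [-0.51,0.39,0.07,0.29,0]
    - [-0.5,0.4,0.07,0.28,0]
    - [-0.49,0.41,0.07,0.29,0]
    - [-0.48,0.42,0.07,0.28,0]
    - [-0.47,0.43,0.07,0.29,0]
    - [-0.46,0.44,0.07,0.28,0]
    - [-0.45,0.46,0.07,0.29,0]
    - [-0.44,0.47,0.07,0.28,0]
    - [-0.43,0.47,0.07,0.29,0]
    - [-0.41,0.48,0.07,0.28,0]
    - [-0.4,0.5,0.07,0.29,0]
    - [-0.39,0.5,0.06,0.28,0]

```text
clock: 7.55
position: [0.4111, -0.2254, 0.1346]
tool_rot: [3.141, -0.0, 0.099]
force: [0.4, 0.2, -0.5]
grip_width: 0.0159
finger_force: 116.9
```

jog_arm:
  motion:
    - [-0.39,0.51,0.07,0.29,0]
    - [-0.37,0.52,0.06,0.28,0]
    - [0,0,0,0,0]
    - [0,0,0,0,0]

```text
clock: 7.95
position: [0.3917, -0.2573, 0.1308]
tool_rot: [-3.142, 0.0, 0.054]
force: [0.0, -0.5, -2.1]
grip_width: 0.0158
finger_force: 117.3
```

Run:
```python
from plan import *
o=bot.observe(); print(o["position"].round(4),o["tool_rot"].round(3),o["force"].round(1))
f=cam("wrist"); g=cam("top")
a=cv2.resize(f["pixels"][:200,90:420],None,fx=1.9,fy=1.9)
b=cv2.resize(g["pixels"][110:260,250:400],None,fx=4,fy=4,interpolation=2)
cv2.imwrite('pics/w3.png',cv2.resize(f["pixels"],None,fx=1.5,fy=1.5)[:,:,::-1]); cv2.imwrite('pics/t3.png',b[:,:,::-1])
```

```text
[ 0.3917 -0.2573  0.1308] [-3.142  0.     0.054] [ 0.  -0.5 -2.1]
```

View pics/t3.png

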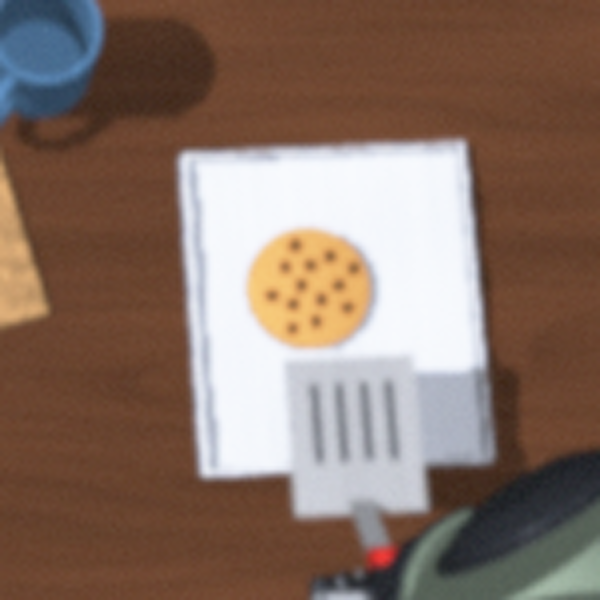

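The blade (355,435) is parallel to the tray, with the biscuit at (311,288) ahead of it. Pixels to numbers next.

Run:
```python
from h import *
import pickle
f=pickle.load(open('top.pkl','rb')); k=lambda *p:np.array(p)/4+[250,110]
t=ray(f,k((181,153),(466,141),(493,463),(203,478)),.014)[:,:2]*1000
print(t.round(1),t.mean(0).round(1),[np.arctan2(*(t[a]-t[b])[::-1]).round(3) for a,b in((0,3),(1,2))],np.arctan2(*-(t[0]-t[1])).round(3)+0,np.linalg.norm(t[0]-t[3]),np.linalg.norm(t[0]-t[1]))
print(ray(f,k((286,363),(412,356),(430,510),(296,517)),.1045)[:,:2].round(4)*1000, ray(f,k((311,288)),.016)*1000)
```

```text
[[ 690.7 -160.1]
 [ 700.4 -365.5]
 [ 470.6 -373.8]
 [ 460.8 -170.8]] [ 580.6 -267.5] [np.float64(0.046), np.float64(0.036)] 3.094 230.20740609371956 205.57203194390308
[[ 531.1 -210.4]
 [ 535.6 -291.6]
 [ 437.9 -299. ]
 [ 433.8 -213.8]] [[ 593.33851736 -249.67246254   16.        ]]
```

jog_arm:
  motion:
    - [0,0,0.4,0.12,0]
    - [0,0,0.6,0,0]
    - [0,0,0.6,0,0]
    - [0,0,0.6,0,0]
    - [0,0,0.4,0,0]
    - [0,0,0.2,0,0]
    - [0,0,0,0,0]
    - [0,0,0,0,0]
    - [0,0,0,0,0]

```text
clock: 8.95
position: [0.3926, -0.2569, 0.0473]
tool_rot: [3.141, -0.001, 0.046]
force: [0.5, -0.4, -1.5]
grip_width: 0.0164
finger_force: 117.2
```

jog_arm:
  motion:
    - [0,0,0.05,0,0]
    - [0,0,0,0,0]
    - [0,0,0,0,0]

```text
clock: 9.25
position: [0.3924, -0.2568, 0.0454]
tool_rot: [3.142, -0.0, 0.046]
force: [0.4, -0.2, -2.3]
grip_width: 0.0162
finger_force: 117.2
```

jog_arm:
  motion:
    - [0,0,0.04,0,0]
    - [0,0,0,0,0]
    - [0,0,0,0,0]

```text
clock: 9.55
position: [0.3923, -0.2568, 0.0441]
tool_rot: [-3.142, 0.0, 0.046]
force: [0.3, 0.3, -1.5]
grip_width: 0.0164
finger_force: 117.2
```

jog_arm:
  motion:
    - [0,0,0.03,0,0]
    - [0,0,0,0,0]
    - [0,0,0,0,0]

```text
clock: 9.85
position: [0.3923, -0.2568, 0.0432]
tool_rot: [-3.142, 0.0, 0.046]
force: [0.4, -0.5, -1.4]
grip_width: 0.016
finger_force: 117.2
```

jog_arm:
  motion:
    - [0,0,0.03,0,0]
    - [0,0,0,0,0]
    - [0,0,0,0,0]

```text
clock: 10.15
position: [0.3923, -0.2569, 0.0424]
tool_rot: [3.142, -0.0, 0.046]
force: [-0.7, 0.3, 0.6]
grip_width: 0.0163
finger_force: 117.6
```

jog_arm:
  motion:
    - [0,0,0.02,0,0]
    - [0,0,0,0,0]
    - [0,0,0,0,0]

```text
clock: 10.45
position: [0.3921, -0.2569, 0.0418]
tool_rot: [3.142, -0.0, 0.046]
force: [-3.4, 0.5, 7.3]
grip_width: 0.016
finger_force: 118.4
```

jog_arm:
  motion:
    - [0,0,-0.02,0,0]
    - [0.1,0,0,0,0]
    - [0.17,0,0,0,0]
    - [0.17,0,0,0,0]
    - [0.17,0,0,0,0]
    - [0.17,0,0,0,0]
    - [0.17,0,0,0,0]
    - [0.17,0,0,0,0]
    - [0.17,0,0,0,0]
    - [0.17,0,0,0,0]
    - [0.1,0,0,0,0]
    - [0,0,0,0,0]

```text
clock: 11.65
position: [0.4396, -0.2545, 0.0422]
tool_rot: [3.141, -0.0, 0.047]
force: [0.5, 0.5, -0.3]
grip_width: 0.0164
finger_force: 117.5
```

```bash
cat > look.py <<'E'
from h import *
def biscuit():
    g=cam("top"); hsv=cv2.cvtColor(g["pixels"],cv2.COLOR_RGB2HSV).astype(int); H,S,V=[hsv[...,i] for i in range(3)]
    m=((H>5)&(H<25)&(S>110)&(V>120)).astype(np.uint8); m[:,:290]=0
    m=cv2.morphologyEx(m,3,np.ones((7,7))); cs,_=cv2.findContours(m,0,1); c=max(cs,key=cv2.contourArea)
    p=(ray(g,c[:,0],.016)[:,:2]*1000).astype(np.float32); print('bisc',cv2.minEnclosingCircle(p),p.min(0),p.max(0)); return g
E
python3 - <<'E'
from look import *
g=biscuit(); o=bot.observe(); print(o["position"].round(4),o["force"].round(1))
E
```

```text
bisc ((625.241455078125, -246.10159301757812), 40.80092239379883) [ 587.62787 -285.87555] [ 662.2922  -205.78981]
[ 0.4393 -0.2546  0.0422] [ 0.3  0.  -0.6]
```

The biscuit slid 31 mm forward. I'll back off 4 mm and lower the blade to the floor.

jog_arm:
  motion:
    - [-0.13,0,0,0,0]
    - [0,0,0,0,0]
    - [0,0,0.1,0,0]
    - [0,0,0.1,0,0]
    - [0,0,0.06,0,0]
    - [0,0,0,0,0]
    - [0,0,0,0,0]

```text
clock: 12.4
position: [0.4351, -0.2549, 0.0345]
tool_rot: [-3.142, 0.0, 0.046]
force: [0.4, -0.5, -2.4]
grip_width: 0.0166
finger_force: 117.2
```

jog_arm:
  motion:
    - [0,0,0.04,0,0]
    - [0,0,0,0,0]
    - [0,0,0,0,0]

```text
clock: 12.7
position: [0.4351, -0.2548, 0.0333]
tool_rot: [3.142, 0.0, 0.046]
force: [-0.1, 0.0, -1.7]
grip_width: 0.0161
finger_force: 117.2
```

jog_arm:
  motion:
    - [0,0,0.03,0,0]
    - [0,0,0,0,0]
    - [0,0,0,0,0]

```text
clock: 13.0
position: [0.4352, -0.2548, 0.0324]
tool_rot: [3.142, -0.0, 0.046]
force: [0.4, -0.1, -1.2]
grip_width: 0.0162
finger_force: 117.7
```

jog_arm:
  motion:
    - [0,0,0.02,0,0]
    - [0,0,0,0,0]
    - [0,0,0,0,0]

```text
clock: 13.3
position: [0.435, -0.2549, 0.0322]
tool_rot: [-3.141, -0.0, 0.046]
force: [-5.0, 2.0, 10.4]
grip_width: 0.0161
finger_force: 119.4
```

jog_arm:
  motion:
    - [0,0,0.01,0,0]
    - [0,0,0,0,0]
    - [0,0,0,0,0]

```text
clock: 13.6
position: [0.4349, -0.2549, 0.032]
tool_rot: [-3.141, -0.0, 0.046]
force: [-5.2, 2.0, 16.0]
grip_width: 0.0163
finger_force: 120.0
```

jog_arm:
  motion:
    - [0,0,-0.01,0,0]
    - [0.15,0,0,0,0]
    - [0.25,0,0,0,0]
    - [0.25,0,0,0,0]
    - [0.25,0,0,0,0]
    - [0.25,0,0,0,0]
    - [0.1,0,0,0,0]
    - [0,0,0,0,0]

```text
clock: 14.4
position: [0.4726, -0.2536, 0.0322]
tool_rot: [3.141, -0.0, 0.046]
force: [-3.7, 0.1, 11.6]
grip_width: 0.0159
finger_force: 119.1
```

Run:
```python
from look import *
biscuit()
```

```text
bisc ((646.7078247070312, -245.9012451171875), 41.69222640991211) [ 607.566  -286.6141] [ 685.5378  -206.31548]
```

jog_arm:
  motion:
    - [0.1,0,0,0,0]
    - [0.25,0,0,0,0]
    - [0.25,0,0,0,0]
    - [0.25,0,0,0,0]
    - [0.25,0,0,0,0]
    - [0.1,0,0,0,0]
    - [0,0,0,0,0]

```text
clock: 15.15
position: [0.5085, -0.252, 0.0323]
tool_rot: [3.141, 0.0, 0.045]
force: [-4.8, -1.0, 10.8]
grip_width: 0.0166
finger_force: 119.2
```

jog_arm:
  motion:
    - [0.15,0,0,0,0]
    - [0.25,0,0,0,0]
    - [0.25,0,0,0,0]
    - [0.2,0,0,0,0]
    - [0.1,0,0,0,0]
    - [0,0,0,0,0]
    - [0,0,0,0,0]

```text
clock: 15.85
position: [0.5369, -0.2508, 0.0323]
tool_rot: [3.141, -0.0, 0.045]
force: [-3.9, -0.9, 9.6]
grip_width: 0.0165
finger_force: 119.0
```

Run:
```python
from look import *
g=biscuit(); cv2.imwrite('pics/t4.png',cv2.resize(g["pixels"][110:260,250:400],None,fx=4,fy=4,interpolation=2)[:,:,::-1])
```

```text
bisc ((646.5247192382812, -246.7193603515625), 42.55629348754883) [ 607.566   -289.15543] [ 685.54974 -206.2402 ]
```

View pics/t4.png

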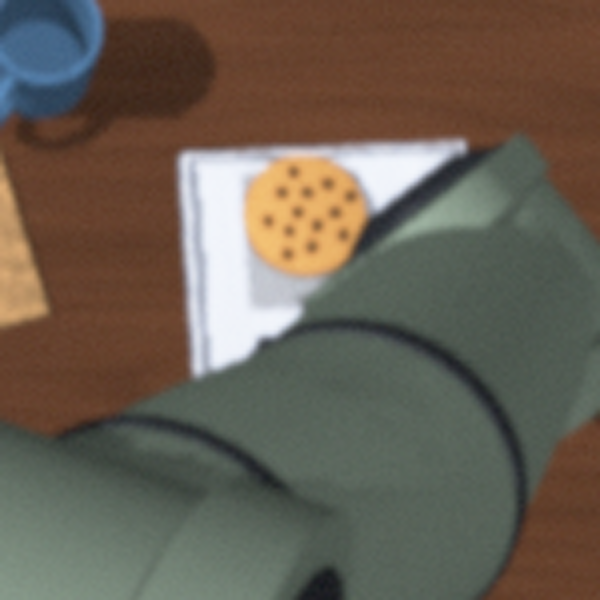

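The biscuit (306,215) is on the blade against the far rim, with the blade showing as grey around it. A few millimetres more.

jog_arm:
  motion:
    - [0.1,0,0,0,0]
    - [0,0,0,0,0]
    - [0,0,0,0,0]

```text
clock: 16.2
position: [0.5397, -0.2507, 0.0323]
tool_rot: [3.141, 0.0, 0.045]
force: [-4.7, -0.4, 11.6]
grip_width: 0.0164
finger_force: 119.2
```

jog_arm:
  motion:
    - [0.08,0,0,0,0]
    - [0,0,0,0,0]
    - [0,0,0,0,0]

```text
clock: 16.5
position: [0.542, -0.2505, 0.0323]
tool_rot: [3.141, 0.0, 0.045]
force: [-6.5, -1.7, 11.5]
grip_width: 0.0162
finger_force: 119.3
```

The biscuit is on the blade. Lift slowly with ramped speed, while I plan a smooth carry.

jog_arm:
  motion:
    - [0,0,-0.03,0,0]
    - [0,0,-0.07,0,0]
    - [0,0,-0.1,0,0]
    - [0,0,-0.15,0,0]
    - [0,0,-0.2,0,0]
    - [0,0,-0.2,0,0]
    - [0,0,-0.15,0,0]
    - [0,0,-0.1,0,0]
    - [0,0,-0.05,0,0]
    - [0,0,0,0,0]
    - [0,0,0,0,0]

```text
clock: 17.6
position: [0.5424, -0.2498, 0.0632]
tool_rot: [-3.142, 0.0, 0.046]
force: [0.1, 0.2, -2.7]
grip_width: 0.0162
finger_force: 117.3
```

```bash
cat >> plan.py <<'E'
def smooth(x,y,z,w,n):
    o=bot.observe(); p0=o["position"]*1000; y0=o["tool_rot"][2]; p=p0.copy(); yw=y0; rows=[]
    print('at',np.round(p,1),round(yw,3),'t',round(o["clock"],1),'F',np.round(o["force"],1))
    for i in range(1,n+1):
        u=i/n; s=10*u**3-15*u**4+6*u**5
        d=p0+(np.array([x,y,z])-p0)*s-p; dw=y0+(w-y0)*s-yw; c,sn=np.cos(yw),np.sin(yw)
        q=np.round(np.array([c*d[0]+sn*d[1], sn*d[0]-c*d[1], -d[2]])/30,2); r=round(float(-dw/.08),2)
        rows.append([*q.tolist(),r,0]); l=q*30; p=p+[c*l[0]+sn*l[1], sn*l[0]-c*l[1], -l[2]]; yw-=r*.08
    for i in range(0,n,12): print(rows[i:i+12])
E
python3 - <<'E'
from look import *
from plan import *
g=biscuit(); cv2.imwrite('pics/t5.png',cv2.resize(g["pixels"][110:260,250:400],None,fx=4,fy=4,interpolation=2)[:,:,::-1])
w=cam("wrist"); save(w,'w5.png',1.5)
E
```

```text
bisc ((656.5721435546875, -254.0186309814453), 46.83294677734375) [ 610.4491  -298.06335] [ 703.0581  -212.07797]
```

View pics/w5.png

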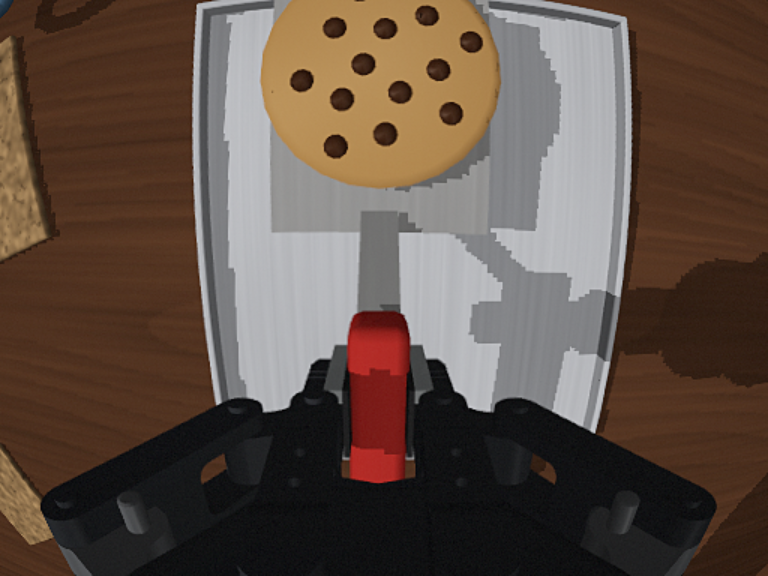

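The biscuit (380,85) sits flat and centred across the blade. Next is the smooth carry.

Run:
```python
from plan import *
smooth(566,105,125,1.57,36)
```

```text
at [ 542.3 -249.9   63.1] 0.046 t 17.7 F [-0.2  0.7 -2. ]
[[0.0, -0.0, -0.0, -0.0, 0], [0.0, -0.02, -0.0, -0.03, 0], [0.01, -0.04, -0.01, -0.07, 0], [0.01, -0.08, -0.01, -0.12, 0], [0.01, -0.11, -0.02, -0.19, 0], [0.03, -0.17, -0.03, -0.27, 0], [0.03, -0.21, -0.04, -0.34, 0], [0.05, -0.26, -0.05, -0.44, 0], [0.08, -0.32, -0.05, -0.51, 0], [0.1, -0.36, -0.07, -0.6, 0], [0.13, -0.4, -0.07, -0.68, 0], [0.17, -0.43, -0.08, -0.75, 0]]
[[0.21, -0.46, -0.09, -0.81, 0], [0.26, -0.48, -0.1, -0.88, 0], [0.31, -0.48, -0.09, -0.91, 0], [0.35, -0.48, -0.11, -0.96, 0], [0.4, -0.46, -0.1, -0.98, 0], [0.44, -0.43, -0.11, -0.99, 0], [0.47, -0.39, -0.11, -0.99, 0], [0.5, -0.35, -0.1, -0.97, 0], [0.51, -0.31, -0.11, -0.96, 0], [0.51, -0.25, -0.1, -0.92, 0], [0.5, -0.21, -0.09, -0.87, 0], [0.48, -0.16, -0.09, -0.81, 0]]
[[0.46, -0.11, -0.08, -0.75, 0], [0.41, -0.09, -0.07, -0.68, 0], [0.37, -0.05, -0.07, -0.6, 0], [0.32, -0.03, -0.05, -0.52, 0], [0.27, -0.01, -0.05, -0.43, 0], [0.21, -0.01, -0.04, -0.35, 0], [0.17, 0.01, -0.03, -0.26, 0], [0.12, 0.0, -0.02, -0.19, 0], [0.07, 0.0, -0.01, -0.12, 0], [0.05, 0.01, -0.01, -0.07, 0], [0.01, -0.0, -0.0, -0.03, 0], [0.0, -0.0, -0.0, -0.0, 0]]
```

jog_arm:
  motion:
    - [0,0,-0.05,0,0]
    - [0,-0.02,-0.08,-0.03,0]
    - [0.01,-0.04,-0.05,-0.07,0]
    - [0.01,-0.08,-0.03,-0.12,0]
    - [0.01,-0.11,-0.02,-0.19,0]
    - [0.03,-0.17,-0.03,-0.27,0]
    - [0.03,-0.21,-0.04,-0.34,0]
    - [0.05,-0.26,-0.05,-0.44,0]
    - [0.08,-0.32,-0.05,-0.51,0]
    - [0.1,-0.36,-0.07,-0.6,0]
    - [0.13,-0.4,-0.07,-0.68,0]
    - [0.17,-0.43,-0.08,-0.75,0]

```text
clock: 18.9
position: [0.5476, -0.1742, 0.0821]
tool_rot: [-3.142, -0.0, 0.371]
force: [-0.1, 0.6, -2.1]
grip_width: 0.016
finger_force: 117.2
```

jog_arm:
  motion:
    - [0.21,-0.46,-0.09,-0.81,0]
    - [0.26,-0.48,-0.1,-0.88,0]
    - [0.31,-0.48,-0.09,-0.91,0]
    - [0.35,-0.48,-0.11,-0.96,0]
    - [0.4,-0.46,-0.1,-0.98,0]
    - [0.44,-0.43,-0.11,-0.99,0]
    - [0.47,-0.39,-0.11,-0.99,0]
    - [0.5,-0.35,-0.1,-0.97,0]
    - [0.51,-0.31,-0.11,-0.96,0]
    - [0.51,-0.25,-0.1,-0.92,0]
    - [0.5,-0.21,-0.09,-0.87,0]
    - [0.48,-0.16,-0.09,-0.81,0]

```text
clock: 20.1
position: [0.561, 0.0318, 0.1181]
tool_rot: [-3.142, 0.0, 1.256]
force: [0.6, -0.6, -2.9]
grip_width: 0.0161
finger_force: 117.2
```

jog_arm:
  motion:
    - [0.46,-0.11,-0.06,-0.75,0]
    - [0.41,-0.09,-0.04,-0.68,0]
    - [0.37,-0.05,0,-0.6,0]
    - [0.32,-0.03,0,-0.52,0]
    - [0.27,-0.01,0,-0.43,0]
    - [0.21,-0.01,0,-0.35,0]
    - [0.17,0.01,0,-0.26,0]
    - [0.12,0,0,-0.19,0]
    - [0.07,0,0,-0.12,0]
    - [0.05,0.01,0,-0.07,0]
    - [0.01,0,0,-0.03,0]
    - [0,0,0,0,0]

```text
clock: 21.3
position: [0.5662, 0.1047, 0.1209]
tool_rot: [3.142, 0.0, 1.57]
force: [0.4, -0.1, -1.7]
grip_width: 0.0161
finger_force: 117.2
```

```bash
cat >> look.py <<'E'
def pl(zb,show=None):
    g=cam("top"); hsv=cv2.cvtColor(g["pixels"],cv2.COLOR_RGB2HSV).astype(int); H,S,V=[hsv[...,i] for i in range(3)]
    o=bot.observe(); print(o["position"].round(4),o["tool_rot"][2].round(3),o["force"].round(1))
    b=((H>5)&(H<25)&(S>110)&(V>120)).astype(np.uint8); b[:,:100]=0; b[:,300:]=0; b[:125]=0; b[235:]=0
    b=cv2.morphologyEx(cv2.morphologyEx(b,3,np.ones((7,7))),2,np.ones((5,5)))
    for c in cv2.findContours(b,0,1)[0]:
        if cv2.contourArea(c)>150:
            p=(ray(g,c[:,0],zb)[:,:2]*1000).astype(np.float32); print('tan',np.round(cv2.minEnclosingCircle(p)[0],1),round(cv2.minEnclosingCircle(p)[1],1),p.min(0).round(),p.max(0).round())
    if show: cv2.imwrite('pics/'+show,cv2.resize(g["pixels"][110:260,100:300],None,fx=4,fy=4,interpolation=2)[:,:,::-1])
E
python3 -c "
from look import *
pl(.11,'t6.png')"
```

```text
[0.5661 0.1046 0.1209] 1.57 [ 0.9  0.  -2.1]
tan [606.5   7.9] 76.0 [538. -51.] [675.  61.]
```

View pics/t6.png

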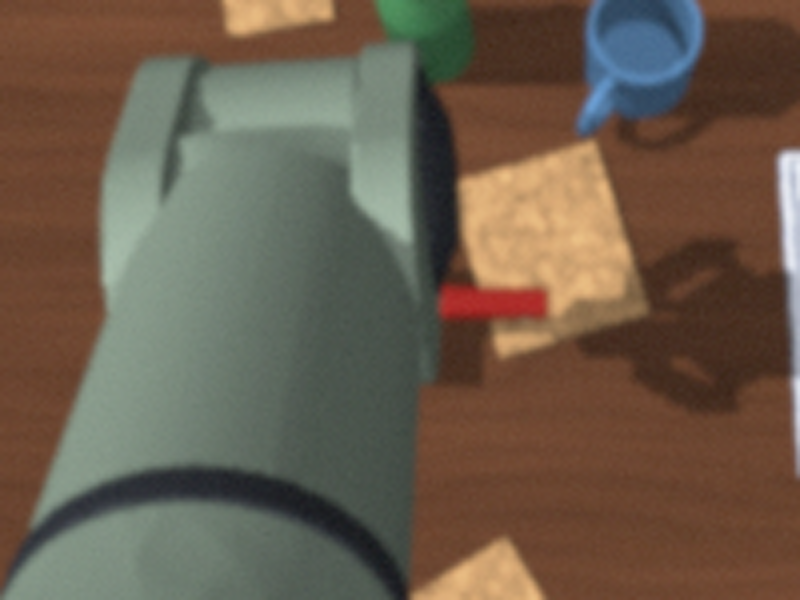

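The arm hides the plate from above: the view shows the arm, the handle (495,302) and the empty mat (555,250). I'll use the wrist camera instead, after backing up and lowering a bit.

jog_arm:
  motion:
    - [-0.05,0,0.1,0,0]
    - [-0.12,0,0.2,0,0]
    - [-0.2,0,0.3,0,0]
    - [-0.25,0,0.4,0,0]
    - [-0.25,0,0.4,0,0]
    - [-0.25,0,0.3,0,0]
    - [-0.2,0,0.2,0,0]
    - [-0.12,0,0.1,0,0]
    - [-0.05,0,0,0,0]
    - [0,0,0,0,0]
    - [0,0,0,0,0]

```text
clock: 22.45
position: [0.5664, 0.0606, 0.0613]
tool_rot: [3.141, -0.0, 1.57]
force: [-0.5, 0.2, -2.7]
grip_width: 0.0163
finger_force: 117.1
```

```bash
cat >> look.py <<'E'
def circ(p):
    A=np.c_[2*p,np.ones(len(p))]; s=np.linalg.lstsq(A,(p**2).sum(1),rcond=None)[0]; return s[:2].round(1),np.sqrt(s[2]+s[:2]@s[:2]).round(1)
def wl(zb,show=None):
    o=bot.observe(); g=cam("wrist"); im=g["pixels"]; hsv=cv2.cvtColor(im,cv2.COLOR_RGB2HSV).astype(int); H,S,V=[hsv[...,i] for i in range(3)]
    print(o["clock"].__round__(2),o["position"].round(4),o["tool_rot"][2].round(3),o["force"].round(1))
    b=((H>8)&(H<22)&(S>70)&(V>120)).astype(np.uint8); b[230:]=0
    b=cv2.morphologyEx(b,3,np.ones((15,15)))
    l,st=cv2.connectedComponentsWithStats(b)[1:3]
    for i in range(1,len(st)):
        if st[i,4]>1500:
            c=max(cv2.findContours((l==i).astype(np.uint8),0,1)[0],key=cv2.contourArea)[:,0]; k=(c[:,1]>3)&(c[:,0]>3)&(c[:,0]<508)
            print('tan',st[i].tolist(),circ(wray(g,o,c[k],zb)[:,:2]*1000))
    if show: save(g,show,1.5)
E
python3 -c "
from look import *
wl(.043,'w7.png')"
```

```text
22.45 [0.5664 0.0606 0.0613] 1.57 [-0.5  0.2 -2.7]
tan [0, 0, 512, 230, 80969] (array([564.8, 162.8]), np.float64(115.2))
```

View pics/w7.png

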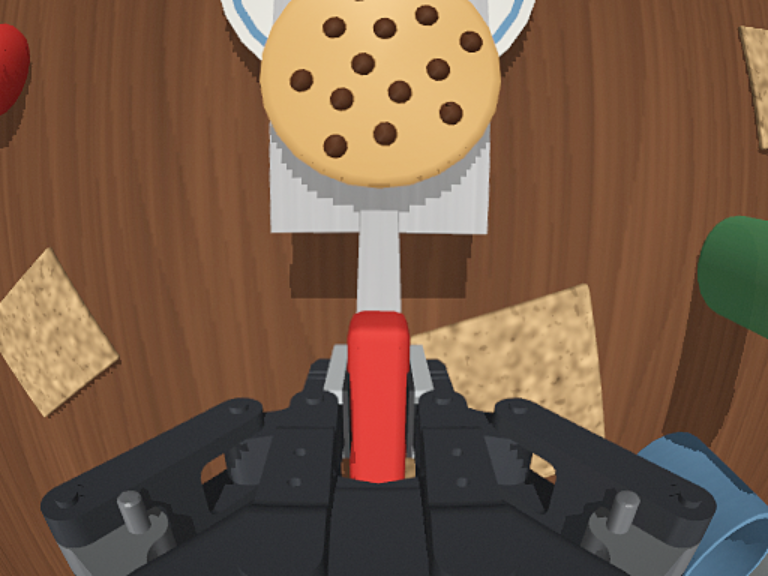

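The view shows the biscuit (380,85) unmoved on the blade and the plate (378,0) straight ahead. I'll lower to just above the plate, then use a forward run and quick reversal so the biscuit slides off the front.

jog_arm:
  motion:
    - [0,0,0.1,0,0]
    - [0,0,0.15,0,0]
    - [0,0,0.15,0,0]
    - [0,0,0.12,0,0]
    - [0,0,0.1,0,0]
    - [0,0,0.05,0,0]
    - [0,0,0,0,0]
    - [0,0,0,0,0]

```text
clock: 23.3
position: [0.5661, 0.0602, 0.0409]
tool_rot: [3.142, -0.0, 1.57]
force: [-1.0, -0.0, -2.7]
grip_width: 0.0161
finger_force: 117.4
```

jog_arm:
  motion:
    - [0.2,0,0,0,0]
    - [0.4,0,0,0,0]
    - [0.65,0,0,0,0]
    - [0.85,0,0,0,0]
    - [-1,0,0,0,0]
    - [-1,0,0,0,0]
    - [-0.7,0,0,0,0]
    - [-0.4,0,0,0,0]
    - [-0.15,0,0,0,0]
    - [0,0,0,0,0]

```text
clock: 24.3
position: [0.5662, 0.0263, 0.0408]
tool_rot: [3.141, -0.0, 1.57]
force: [0.1, -0.1, -0.6]
grip_width: 0.0162
finger_force: 117.2
```

```bash
cat >> look.py <<'E'
def rel(zrel=-13,fit=True):
    "biscuit top edge nearest the robot along the tool's x, from the wrist camera"
    o=bot.observe(); g=cam("wrist"); hsv=cv2.cvtColor(g["pixels"],cv2.COLOR_RGB2HSV).astype(int); H,S,V=[hsv[...,i] for i in range(3)]
    print(round(o["clock"],2),o["position"].round(4),o["tool_rot"][2].round(3),o["force"].round(1))
    b=((H>10)&(H<22)&(S>80)&(V>185)).astype(np.uint8); b[150:]=0; b[:,:130]=0; b[:,380:]=0
    b=cv2.morphologyEx(b,cv2.MORPH_CLOSE,np.ones((9,9)))
    c=max(cv2.findContours(b,0,1)[0],key=cv2.contourArea)[:,0]; print('box',cv2.boundingRect(c),cv2.contourArea(c))
    c=c[c[:,1]>4]; p=wray(g,o,c,o["position"][2]+zrel/1000)[:,:2]*1000; print('fit',circ(p),'n',len(p))
E
python3 -c "
from look import *
rel()"
```

```text
24.3 [0.5662 0.0263 0.0408] 1.57 [ 0.1 -0.1 -0.6]
box (170, 0, 155, 57) 6426.0
fit (array([563.6, 152.6]), np.float64(30.6)) n 221
```

```bash
cat >> look.py <<'E'
def sc(z=.024):
    g=cam("scene"); hsv=cv2.cvtColor(g["pixels"],cv2.COLOR_RGB2HSV).astype(int); H,S,V=[hsv[...,i] for i in range(3)]
    b=((H>8)&(H<22)&(S>90)&(V>165)).astype(np.uint8); b[:100]=0; b[200:]=0; b[:,:230]=0; b[:,350:]=0
    b=cv2.morphologyEx(cv2.morphologyEx(b,3,np.ones((5,5))),2,np.ones((3,3)))
    for c in cv2.findContours(b,0,1)[0]:
        if cv2.contourArea(c)>80:
            p=ray(g,c[:,0],z)[:,:2]*1000; print('scene',cv2.boundingRect(c),'circ',circ(p),p.min(0).round(),p.max(0).round())
    w=((S<60)&(V>150)).astype(np.uint8); w[:100]=0; w[200:]=0; w[:,:230]=0; w[:,350:]=0
    c=np.vstack([c for c in cv2.findContours(w,0,1)[0] if cv2.contourArea(c)>80])[:,0]; p=ray(g,c,.012)[:,:2]*1000; print('white',cv2.boundingRect(c),p.min(0).round(),p.max(0).round())
E
python3 -c "
from look import *
sc()
o=bot.observe(); g=cam('wrist'); print(wray(g,o,[[250,57],[250,40]],.025)*1000)
print(g['pixels'][0:150:8,250].tolist())"
```

```text
scene (259, 186, 45, 14) circ (array([611.1,  26.3]), np.float64(35.7)) [562. -14.] [663.  54.]
scene (284, 148, 31, 20) circ (array([566. , 167.5]), np.float64(38.9)) [519. 124.] [607. 207.]
white (277, 132, 65, 55) [489.  72.] [641. 312.]
[[565.39757779 125.64216219  25.        ]
 [565.38989683 135.2705422   25.        ]]
[[225, 185, 125], [220, 180, 120], [224, 184, 122], [97, 66, 46], [123, 87, 49], [216, 175, 112], [215, 174, 111], [189, 147, 90], [139, 139, 138], [138, 137, 136], [129, 129, 127], [189, 188, 188], [189, 187, 187], [187, 186, 185], [188, 187, 186], [187, 187, 186], [185, 185, 184], [187, 186, 185], [183, 182, 182]]
```

jog_arm:
  motion:
    - [0.2,0,0,0,0]
    - [0.4,0,0,0,0]
    - [0.65,0,0,0,0]
    - [0.85,0,0,0,0]
    - [-1,0,0,0,0]
    - [-1,0,0,0,0]
    - [-1,0,0,0,0]
    - [-0.6,0,0,0,0]
    - [-0.3,0,0,0,0]
    - [0,0,0,0,0]
    - [0,0,0,0,0]

```text
clock: 25.55
position: [0.5662, -0.0267, 0.0407]
tool_rot: [-3.142, -0.001, 1.571]
force: [-0.2, 0.9, -0.9]
grip_width: 0.0162
finger_force: 117.2
```

```bash
python3 -c "
from look import *
sc()
o=bot.observe(); g=cam('wrist'); print(o['position'],o['force'].round(1)); print([tuple(x) for x in g['pixels'][0:150:6,250].tolist()])"
```

```text
scene (280, 193, 24, 7) circ (array([639.4,  34.1]), np.float64(18.7)) [617.  14.] [663.  54.]
scene (298, 135, 31, 19) circ (array([560.7, 236.1]), np.float64(40.8)) [519. 195.] [605. 278.]
white (263, 132, 79, 67) [489.  18.] [641. 310.]
[ 0.56611136 -0.0265278   0.04069283] [ 0.5 -0.2 -2.5]
[(180, 180, 179), (181, 180, 180), (182, 180, 180), (180, 179, 179), (181, 179, 179), (181, 180, 179), (181, 180, 180), (181, 181, 179), (181, 180, 179), (181, 181, 180), (182, 182, 180), (182, 181, 181), (182, 181, 179), (182, 181, 180), (182, 180, 180), (181, 180, 179), (182, 180, 179), (181, 180, 179), (181, 179, 179), (180, 179, 178), (179, 179, 178), (179, 179, 178), (180, 178, 177), (180, 179, 178), (177, 176, 175)]
```

The biscuit is now at (562,236) against the plate centre at (566,235), and the blade is clear of the plate. Now return the spatula to the mat.

Run:
```python
from plan import *
smooth(532,-21.5,100,.285,30)
```

```text
at [566.1 -26.6  40.7] 1.572 t 25.6 F [-0.6 -0.3 -2.4]
[[0.0, -0.0, -0.0, 0.01, 0], [0.0, -0.0, -0.01, 0.03, 0], [0.0, -0.01, -0.01, 0.1, 0], [0.0, -0.01, -0.02, 0.17, 0], [0.01, -0.02, -0.03, 0.26, 0], [-0.0, -0.03, -0.04, 0.36, 0], [0.0, -0.03, -0.06, 0.46, 0], [0.0, -0.04, -0.07, 0.57, 0], [0.0, -0.05, -0.08, 0.66, 0], [-0.0, -0.05, -0.09, 0.76, 0], [-0.01, -0.06, -0.11, 0.83, 0], [-0.01, -0.06, -0.11, 0.9, 0]]
[[-0.02, -0.07, -0.11, 0.95, 0], [-0.02, -0.07, -0.12, 0.98, 0], [-0.03, -0.06, -0.13, 1.0, 0], [-0.03, -0.06, -0.12, 1.0, 0], [-0.04, -0.06, -0.12, 0.99, 0], [-0.04, -0.06, -0.12, 0.95, 0], [-0.04, -0.04, -0.11, 0.9, 0], [-0.05, -0.05, -0.1, 0.83, 0], [-0.04, -0.03, -0.09, 0.75, 0], [-0.04, -0.03, -0.09, 0.66, 0], [-0.03, -0.02, -0.06, 0.57, 0], [-0.03, -0.02, -0.06, 0.46, 0]]
[[-0.02, -0.01, -0.05, 0.36, 0], [-0.02, -0.01, -0.03, 0.27, 0], [-0.01, -0.01, -0.02, 0.17, 0], [-0.0, 0.0, -0.01, 0.09, 0], [-0.01, -0.0, -0.01, 0.04, 0], [0.0, -0.0, 0.0, 0.0, 0]]
```

jog_arm:
  motion:
    - [0,0,-0.5,0,0]
    - [0,0,-0.8,0.01,0]
    - [0,0,-0.6,0.03,0]
    - [0,-0.01,0,0.1,0]
    - [0.01,-0.03,0,0.43,0]
    - [0,-0.03,0,0.36,0]
    - [0,-0.03,0,0.46,0]
    - [0,-0.04,0,0.57,0]
    - [0,-0.05,0,0.66,0]
    - [0,-0.05,0,0.76,0]
    - [-0.01,-0.06,0,0.83,0]
    - [-0.01,-0.06,0,0.9,0]

```text
clock: 26.85
position: [0.5548, -0.0267, 0.0973]
tool_rot: [-3.141, 0.001, 1.157]
force: [-0.4, 0.7, -0.9]
grip_width: 0.0164
finger_force: 117.2
```

jog_arm:
  motion:
    - [-0.02,-0.07,0,0.95,0]
    - [-0.02,-0.07,0,0.98,0]
    - [-0.03,-0.06,0,1,0]
    - [-0.03,-0.06,0,1,0]
    - [-0.04,-0.06,0,0.99,0]
    - [-0.04,-0.06,0,0.95,0]
    - [-0.04,-0.04,0,0.9,0]
    - [-0.05,-0.05,0,0.83,0]
    - [-0.04,-0.03,0,0.75,0]
    - [-0.04,-0.03,0,0.66,0]
    - [-0.03,-0.02,0,0.57,0]
    - [-0.03,-0.02,0,0.46,0]

```text
clock: 28.05
position: [0.5335, -0.0234, 0.0974]
tool_rot: [3.142, 0.001, 0.355]
force: [-0.6, 0.1, -1.5]
grip_width: 0.0162
finger_force: 117.2
```

jog_arm:
  motion:
    - [-0.02,-0.01,0,0.36,0]
    - [-0.02,-0.01,0,0.27,0]
    - [-0.01,-0.01,0,0.17,0]
    - [-0.01,0,0,0.13,0]
    - [0,0,0,0,0]
    - [0,0,0,0,0]

```text
clock: 28.65
position: [0.5319, -0.0232, 0.0978]
tool_rot: [3.142, -0.0, 0.284]
force: [0.2, 0.1, -2.3]
grip_width: 0.0161
finger_force: 117.2
```

Run:
```python
from look import *
o=bot.observe(); print(o['position'].round(4),o['tool_rot'].round(3))
g=cam('wrist'); hsv=cv2.cvtColor(g["pixels"],cv2.COLOR_RGB2HSV).astype(int); H,S,V=[hsv[...,i] for i in range(3)]
# mat: tan region around blade
b=((H>8)&(H<25)&(S>70)&(V>130)).astype(np.uint8); b[:,:120]=0;b[:,400:]=0;b[240:]=0
print('tan px',b.sum(), [np.where(b[r])[0][[0,-1]].tolist() if b[r].any() else None for r in range(0,240,20)])
pl(.006)
```

```text
[ 0.5319 -0.0232  0.0978] [ 3.142 -0.     0.284]
tan px 522 [None, [180, 181], [179, 180], [179, 179], None, None, None, None, [183, 208], None, None, None]
[ 0.5319 -0.0232  0.0978] 0.284 [ 0.3  0.  -2.1]
tan [559.7 242.9] 42.1 [521. 203.] [600. 284.]
```

jog_arm:
  motion:
    - [0.02,-0.08,0.3,0,0]
    - [0,0,0.6,0,0]
    - [0,0,0.6,0,0]
    - [0,0,0.3,0,0]
    - [0,0,0.2,0,0]
    - [0,0,0.06,0,0]
    - [0,0,0,0,0]
    - [0,0,0,0,0]

```text
clock: 29.55
position: [0.5321, -0.0207, 0.0365]
tool_rot: [3.141, -0.001, 0.284]
force: [0.0, -0.2, -1.8]
grip_width: 0.0162
finger_force: 117.3
```

jog_arm:
  motion:
    - [0,0,0.03,0,0]
    - [0,0,0,0,0]
    - [0,0,0,0,0]

```text
clock: 29.85
position: [0.5318, -0.0206, 0.0353]
tool_rot: [3.142, -0.0, 0.284]
force: [-0.5, -0.2, -0.8]
grip_width: 0.0161
finger_force: 117.3
```

jog_arm:
  motion:
    - [0,0,0.03,0,0]
    - [0,0,0,0,0]
    - [0,0,0,0,0]

```text
clock: 30.15
position: [0.5318, -0.0207, 0.0344]
tool_rot: [-3.142, -0.0, 0.283]
force: [-1.3, -0.6, 3.9]
grip_width: 0.0161
finger_force: 118.4
```

jog_arm:
  motion:
    - [0,0,0.01,0,0]
    - [0,0,0,0,0]
    - [0,0,0,0,0]

```text
clock: 30.45
position: [0.5317, -0.0207, 0.0342]
tool_rot: [-3.141, -0.0, 0.283]
force: [-4.5, 1.0, 10.8]
grip_width: 0.0163
finger_force: 119.2
```

jog_arm:
  motion:
    - [0,0,-0.01,0,0]
    - [0,0,0,0,0.25]
    - [0,0,0,0,0.35]
    - [0,0,0,0,0.6]
    - [0,0,0,0,1]
    - [0,0,0,0,1]
    - [0,0,0,0,1]
    - [0,0,0,0,1]
    - [0,0,0,0,1]
  newtons: 20

```text
clock: 31.35
position: [0.5318, -0.0207, 0.0342]
tool_rot: [3.142, -0.0, 0.284]
force: [-0.9, 0.1, -0.8]
grip_width: 0.0854
finger_force: 0.0
```

jog_arm:
  motion:
    - [0,0,-0.2,0,1]
    - [0,0,-0.4,0,1]
    - [0,0,-0.7,0,1]
    - [0,0,-0.9,0,1]
    - [0,0,-0.9,0,1]
    - [0,0,-0.9,0,1]
    - [0,0,-0.5,0,1]
    - [-0.4,0,-0.2,0,1]
    - [-0.6,0,0,0,1]
    - [-0.6,0,0,0,1]
    - [0,0,0,0,1]
    - [0,0,0,0,1]

```text
clock: 32.55
position: [0.4852, -0.0341, 0.1754]
tool_rot: [-3.141, -0.0, 0.283]
force: [0.1, -0.3, 0.1]
grip_width: 0.0852
finger_force: 0.0
```

Run:
```python
from look import *
o=bot.observe(); g=cam('wrist'); hsv=cv2.cvtColor(g["pixels"],cv2.COLOR_RGB2HSV).astype(int); H,S,V=[hsv[...,i] for i in range(3)]
print(o['position'].round(4),o['grip_width'])
def big(m,n,z):
    for c in cv2.findContours(cv2.morphologyEx(m.astype(np.uint8),3,np.ones((5,5))),0,1)[0]:
        if cv2.contourArea(c)>900:
            p=(wray(g,o,c[:,0],z)[:,:2]*1000).astype(np.float32); r=cv2.minAreaRect(p); print(n,cv2.boundingRect(c),np.round(r[0],1),np.round(r[1],1),round(r[2],1))
big(((H<6)|(H>174))&(S>150)&(V>80),'red',.058)
big((S<45)&(V>110),'grey',.0076)
big(((H>8)&(H<25)&(S>75)&(V>130))|((S<45)&(V>110)),'mat+blade',.006)
sc(); pl(.024)
```

```text
[ 0.4852 -0.0341  0.1754] 0.08523716638088377
red (29, 215, 39, 43) [369.9 175.2] [49.4 63.8] 48.6
red (242, 110, 21, 134) [496.  -31.1] [123.7  17.8] 15.8
grey (356, 42, 156, 215) [ 583.4 -271.2] [234.3 220.5] 2.8
grey (212, 3, 82, 107) [614.7   2.4] [118.4  84.2] 15.7
grey (13, 0, 94, 121) [566.5 238.6] [152.7 152. ] 30.6
mat+blade (123, 215, 80, 75) [364.8  44.7] [89.9 77.1] 31.9
mat+blade (356, 42, 156, 215) [ 583.6 -272.5] [235.5 221.6] 2.8
mat+blade (200, 0, 105, 110) [617.4   4.5] [124.6 109. ] 16.9
mat+blade (13, 0, 94, 121) [566.6 239.9] [153.5 152.8] 30.6
scene (298, 135, 31, 19) circ (array([560.7, 236.3]), np.float64(40.7)) [519. 195.] [605. 278.]
white (251, 132, 91, 68) [489. -10.] [646. 310.]
[ 0.4859 -0.034   0.1752] 0.284 [ 0.  -0.8  0.1]
tan [558.2 238.4] 41.4 [520. 199.] [597. 279.]
```

```bash
python3 -c "
from workcell import bot
print(bot.job_done())"
```

```text
the job is handed in; nothing more can be done
None
```

The biscuit lies on the plate about 6–8 mm from its middle. The spatula is back on its mat with the blade centred there to within a few millimetres, and released. I handed the job in at about 33 s. I released the biscuit with a quick back-jerk of the blade just above the plate, and checked the result by measurement, not by a last look at a picture.

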